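# Catch the thread of a steam cleaner's filler cap and screw it home

### The arm

A 7-joint arm with a two-finger parallel gripper is mounted at the origin on a cart in front of the work surface, level with it; the furniture and walls round the work are solid. World frame = base frame: x ahead of the robot, y to its left, z up, the work surface at z = 0. Lengths are in mm, angles in rad, forces in N, time in s.
With the tool pointing down it reaches from about 400 to 875 mm from the base axis. Payload 4.4 kg.
Tool frame: the origin (TCP) lies midway between the tips of the shut fingers; the grasp point (between the pads) lies 19 mm behind it; z points along the fingers, y is the line along which they close (so a half turn about z gives the same grasp; the last joint's range is limited). The gripper opens to 85 mm and grips with 20 to 120 N. Pads are 22 mm wide; open, the fingers measure 114 mm over their backs; the gripper's body (76 mm by 85 mm) begins 54 mm behind the grasp point. The pads swing forward as they close: fully open they stand 13 mm farther back than shut.
Start: joints at [1.186, 0.628, 0.038, 1.517, -0.027, 0.996, -0.02], TCP at [203.756, -617.253, 231.313] pointing down, gripper open.
Joint ranges: [-3.06, 3.06], [-0.37, 2.12], [-1.25, 1.32], [0.18, 2.47], [-1.1, 4.24], [0.23, 1.98], [-2.94, 2.94]. Speed limits (rad/s): [2.57, 2.57, 3.14, 3.14, 3.14, 3.14, 3.14].

### API

Orientations are given as [roll, pitch, yaw] about the fixed x, y, z axes, in that order (R = Rz(yaw) Ry(pitch) Rx(roll)).
In Python, from cell import read_state, get_image, finish_job gives the robot as it stands.
- The arm moves only by the tool send_rows, never from a script. Its argument "series" is a list of rows, each an object of numbers: "ax", "ay", "az": the turn, a rotation vector about the tool's x, y, z in rad; "dx", "dy", "dz": the shift along the tool's x, y, z in cm; "hand": the closure, from 0 (fully open) to 1 (shut). In form: [{"ax": .., "ay": .., "az": .., "dx": .., "dy": .., "dz": .., "hand": ..}, ...]. A call has 1 to 10 rows; each row is the pose to reach, as a shift and turn from the pose commanded when the call began, along the tool's axes at that moment; what a row does not reach only later rows make up. A row lasts 1/10 s, in which the tool goes at most 50 mm and 8.59 degrees, less where a joint would pass 70% of its speed; a pose out of reach is approached as far as the arm can. A call with a gripper value outside its range is refused whole. The fingers move at their own pace and stop on an object; the grip force is fixed at half the most. Time passes only in rows, so rows that repeat a pose let the fingers close. It gives the time, the measured TCP pose, the force, the opening and the grip force at its end, in the units of the state.
- read_state(): the state, without advancing time (a new reading comes with each control period).
- get_image(name): name is "side" or "top" or "wrist"; returns a dict with "pixels" (384x512x3 uint8, red, green, blue), "mtx" (3x3 intrinsics, pixels), "R" (3x3) and "t" (3): a world point X has camera coordinates R X + t. Camera axes: x right, y down, z forward; pixel columns grow to the right and rows downward; lengths in mm; the calibration is good to about 2 mm. A picture is of the moment at which its call begins. There is no depth.
- finish_job(): hands the job in; it is judged then, once.
The state is a dict: "clock": time; "qpos": joint angles; "qd": joint speeds; "tau": joint torques, N m; "eef_pos": TCP position; "tool_rot": TCP orientation; "force": force on the tool from outside, world axes, zero at the start; "torque": the same for the moment, N m; "width": finger opening in mm; "gripper_force": force on a finger pad.
Only numpy, scipy, OpenCV 4.12 (cv2) and the standard library are available. Lean on these libraries where they do the work, as an engineer would, in place of code of your own. Each camera call takes 0.05 s, during which the arm holds its last target. There are 200 camera calls.

### The job

The filler cap of the bench steam cleaner has only been set on its neck and the thread has not caught. Without lifting the cap off, turn it backward (anticlockwise from above) until the thread start clicks and the cap drops, then screw it forward (clockwise) until it is fully home on its stop, and let go of it. Feel for the click and the stop and never force the thread; leave the flux jar and the glue bottle where they stand.

Things in the scene. Friction and masses are not known exactly. Their poses are not given: they have to be found in the camera images.
- steamer: bench steam cleaner, white box on a black base, fixed, 160 (x) x 200 (y) mm, top 85 mm above the counter; round steel filler neck 53 mm across on top, rim 112 mm up. Origin in the middle of its underside, front (gauge, lamps) to its -x. The 3-start thread insert hidden in the neck sits at an unknown angle, different every time
- neck_rim (a point): centre of the neck's rim, on its vertical axis, z up. Cap's origin above it: 15.5 mm at the start (riding on the thread's end), 6.5 mm once caught (pressed lightly, it drops 9 mm after 0.3 to 1.2 rad backward; a hard stop follows 0.3 rad farther back), then down 4.5 mm per rad forward, about 1.5 mm when home. Turned forward before the click, it jams on a hard stop
- filler_cap: loose cap, 0.1-0.2 kg: black flange 57 mm across, 7 mm thick, skirt hanging 15 mm below it; red grip bar on top 50 mm long (cap x) x 14 wide (cap y), top 32 mm above the flange's underside, whose middle is the origin; z up. 1.5 mm play in the neck. Clicked, home is 1.1-1.4 rad forward at a hard stop. Turning takes under 0.15 N m; 0.2 N m means a stop; 60 N on the thread (near 1 N m) is forcing
- flux_jar: small glass jar with a black lid, 49 mm across, 46 mm high, on the counter to the right of the steam cleaner; origin in the middle of its underside; a bystander
- glue_bottle: small white bottle with a red cap, 37 mm across, 75 mm high, on the counter to the left of the steam cleaner; origin in the middle of its underside; a bystander
Not all that is in view belongs to the job. What is shaped like the filler_cap but purple is not meant.

How it is judged (in metres and radians):
On the way:
1. the thread start has clicked: the cap has dropped to between 4.5 and 8.5 mm above the rim, on the neck's axis (z of filler_cap in the frame of neck_rim between 0.0045 and 0.0085 m and horizontal distance between filler_cap and neck_rim below 0.004 m), for 0.1 s.
At the end, for the whole second after the job is handed in: the cap is screwed home: its flange's underside less than 2.8 mm above the neck's rim, centred within 4 mm, upright within 0.08 rad, at rest and released (z of filler_cap in the frame of neck_rim below 0.0028 m and horizontal distance between filler_cap and neck_rim below 0.004 m and angle between filler_cap's own z axis and vertical below 0.08 rad and linear speed of filler_cap below 0.01 m/s); the robot touches nothing.
It fails at once if the cap is lifted off its neck (flange more than 24 mm above the rim) (z of filler_cap in the frame of neck_rim above 0.024 m).
It fails at once if the thread is forced: more than 60 N between cap and neck (contact force between filler_cap and steamer above 60 N).
It fails at once if the flux jar or the glue bottle is pushed more than 15 mm (distance of any of flux_jar, glue_bottle from where it was at the start of the episode above 0.015 m).
It also fails if it takes over 54 s, if anything falls off the work surface, if the arm or the gripper's body presses on something with over 40 N, if the wrist force passes 120 N, or if a joint passes its speed limit or range.

## Working session

There is one attempt and no reset: what is moved stays moved. The work goes in short steps, Python scripts to look and compute and a tool call to move; the robot and the scene stay as the last step left them, time stands still between calls to the robot, and variables do not carry over. Pictures are saved under pics/ and viewed, at most 10 in all, crops included, and the job is handed in when it is done.

Besides the shell and the picture viewer there is one more tool, called after "Call:" by a JSON object that holds its "name" and its "arguments", one argument or row to a line. send_rows: Moves the arm, as the interface text tells. Its arguments: {"type":"object","properties":{"series":{"type":"array","items":{"type":"object","properties":{"ax":{"type":"number"},"ay":{"type":"number"},"az":{"type":"number"},"dx":{"type":"number"},"dy":{"type":"number"},"dz":{"type":"number"},"hand":{"type":"number"}}}}},"required":["series"]}

```bash
mkdir -p pics; python3 - <<'E'
from cell import *
import cv2,pickle
for n in("top","side"):
    d=get_image(n);pickle.dump(d,open(n+".pkl","wb"))
    cv2.imwrite(f"pics/{n}0.png",cv2.resize(d["pixels"][:,:,::-1],(768,576),interpolation=cv2.INTER_CUBIC))
    print(n,d["mtx"].tolist(),d["R"].tolist(),d["t"])
print(read_state())
E
```

```text
top [[481.1340856881589, 0.0, 255.06404794247652], [0.0, 481.1340856881589, 184.06302626584818], [0.0, 0.0, 1.0]] [[0.13129441703368186, -0.9913430371254416, 0.0008710905184237871], [-0.9670158821520979, -0.12826587506184456, -0.22006396561049998], [0.21827061121778546, 0.02805081170884292, -0.9754850548527587]] [  17.63695057  500.86571045 1256.49533002]
side [[415.50025000952235, 0.0, 254.38563214567571], [0.0, 415.50025000952235, 201.59434604447645], [0.0, 0.0, 1.0]] [[-0.9998642550504904, 0.00897881256734343, 0.013814933847407836], [-0.004522613556265222, 0.6566993153236809, -0.7541389495444655], [-0.01584352987652768, -0.7540990585979337, -0.656569564008843]] [ 465.73037478   63.66615513 1095.23955943]
{'clock': 0.1, 'qpos': array([ 1.18620522,  0.62923562,  0.03845143,  1.51825221, -0.02700844,
        0.99628548, -0.02001153]), 'qd': array([-1.81004296e-03, -1.04168812e-03,  6.25890561e-04, -2.71698431e-03,
       -1.94090561e-05, -1.48980208e-03,  6.68359390e-05]), 'tau': array([ 2.20478825e-03, -5.64535439e+01,  1.22992348e+00, -1.93973100e+01,
        1.11909234e-02,  5.33941551e-03, -2.26379376e-05]), 'eef_pos': array([ 203.57980704, -616.72327118,  230.49788083]), 'tool_rot': array([-3.13993006e+00,  1.21244553e-05,  3.18769950e-01]), 'force': array([-0.09270685,  0.12808457, -1.31143111]), 'torque': array([ 0.04512725, -0.00060306,  0.00579312]), 'gripper_force': 0.0, 'width': 85.4769338901324}
```

View pics/top0.png

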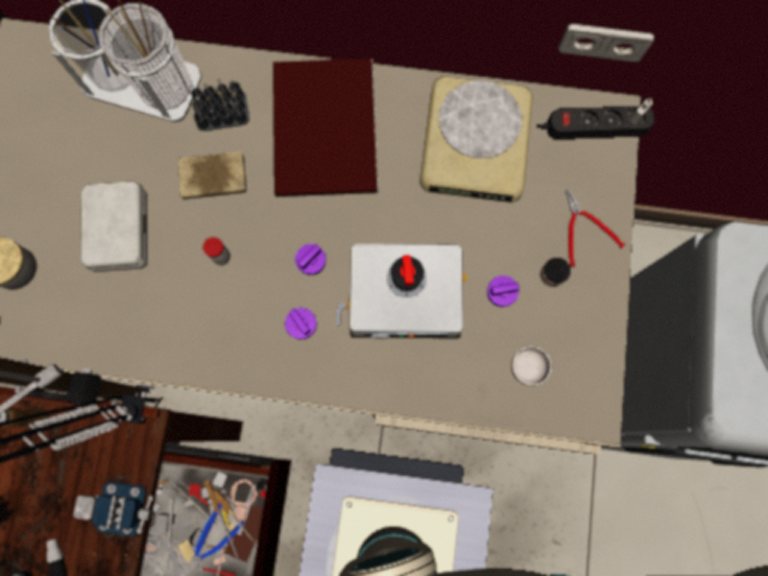

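View pics/side0.png

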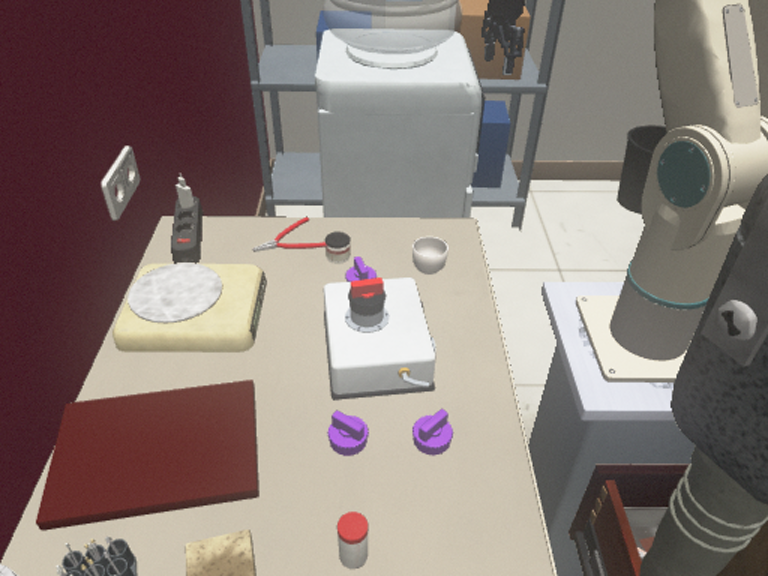

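```bash
cat > fit.py <<'E'
import numpy as np,cv2,pickle
from scipy.optimize import differential_evolution
def proj(d,X):
    c=X@np.array(d["R"]).T+d["t"]; p=c@np.array(d["mtx"]).T; return p[:,:2]/p[:,2:]
def box(x,y,yaw,z0,z1):
    c,s=np.cos(yaw),np.sin(yaw)
    return np.array([[x+c*a-s*b,y+s*a+c*b,z] for a in(-25,25) for b in(-7,7) for z in(z0,z1)])
E
python3 - <<'E'
from fit import *
D={n:pickle.load(open(n+".pkl","rb")) for n in("top","side")}
roi={"top":(235,160,310,205),"side":(220,170,275,225)}
S=6;M={}
for n,d in D.items():
    x0,y0,x1,y1=roi[n];im=cv2.resize(d["pixels"][y0:y1,x0:x1],None,fx=S,fy=S,interpolation=cv2.INTER_CUBIC).astype(int)
    m=((im[...,0]>110)&(im[...,1]<80)&(im[...,2]<80)).astype(np.uint8);k,l,st,_=cv2.connectedComponentsWithStats(m)
    i=1+st[1:,4].argmax();M[n]=(l==i).astype(np.uint8)
def hull(n,p,d):
    x0,y0,_,_=roi[n];h=np.zeros_like(M[n]);q=(proj(d,box(*p,134.5,159.5))-[x0,y0]+.5)*S-.5
    cv2.fillConvexPoly(h,cv2.convexHull(q.round().astype(np.int32)),1);return h
def cost(p,ns=("top","side")):return sum(1-(hull(n,p,D[n])&M[n]).sum()/(hull(n,p,D[n])|M[n]).sum() for n in ns)
for ns in(("top","side"),("top",),("side",)):
    r=differential_evolution(cost,[(350,700),(-150,150),(-1.6,1.6)],args=(ns,),seed=1,popsize=20,maxiter=80);print(ns,r.x,r.fun)
    if len(ns)==2:p=r.x
out=[]
for n,d in D.items():
    x0,y0,x1,y1=roi[n];im=cv2.resize(d["pixels"][y0:y1,x0:x1,::-1],None,fx=S,fy=S,interpolation=cv2.INTER_CUBIC)
    c,_=cv2.findContours(hull(n,p,d),0,2);cv2.drawContours(im,c,-1,(0,255,0),1)
    out.append(cv2.copyMakeBorder(im,0,330-im.shape[0],0,450-im.shape[1],0))
cv2.imwrite("pics/fit.png",cv2.resize(np.hstack(out),(800,293)))
E
```

```text
('top', 'side') [4.92576248e+02 4.10007661e+01 2.29930118e-01] 1.2799189237292457
('top',) [4.91375642e+02 4.06365724e+01 2.37101290e-01] 0.2830642390930952
('side',) [524.79490028  59.30013974   1.2791664 ] 0.9943166441136672
```

View pics/fit.png

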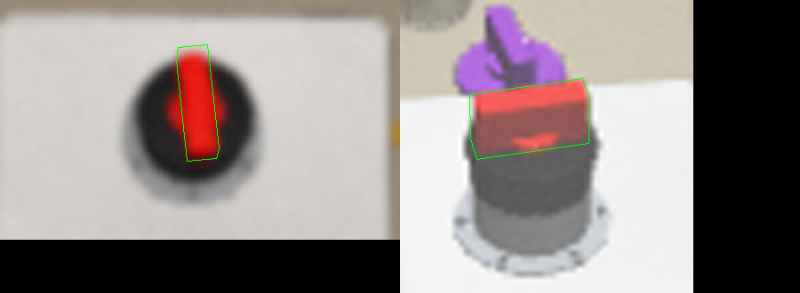

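```bash
python3 - <<'E'
from fit import *
D={n:pickle.load(open(n+".pkl","rb")) for n in("top","side")}
P={n:np.array(d["mtx"])@np.c_[d["R"],d["t"]] for n,d in D.items()}
for a,b in(((722,225),(320,85)),((700,450),(478,85))):
    X=cv2.triangulatePoints(P["top"],P["side"],np.array(a)/1.5,np.array(b)/1.5);X=X[:3]/X[3];print(X.ravel(),proj(D["top"],X.T)*1.5,proj(D["side"],X.T)*1.5)
# gripper / path in side view, and counter edge
print(proj(D["side"],np.array([[203.6,-617,230],[203.6,-617,330.]]))*1.5)
for p in((625,440),(640,220),(0,362)):
    d=D["top"];r=np.linalg.inv(P["top"][:,:3])@[p[0]/1.5,p[1]/1.5,1];c=-np.array(d["R"]).T@d["t"];print(p,c-r*c[2]/r[2])
from cell import *
d=get_image("wrist");cv2.imwrite("pics/w0.png",d["pixels"][:,:,::-1])
E
```

```text
[ 589.74539619 -426.43589689  277.57464112] [[721.71972746 226.46552084]] [[318.53779391  84.48649329]]
[ 263.37641131 -406.56908189  283.99376001] [[703.15171993 442.05273239]] [[485.86319059  86.94514184]]
[[496.71727709  73.75408824]
 [502.99843809  27.49702376]]
(625, 440) [ 263.48188539 -388.81834063    0.        ]
(640, 220) [ 682.2205407  -393.51625354    0.        ]
(0, 362) [252.51263163 764.0934541    0.        ]
```

View pics/w0.png

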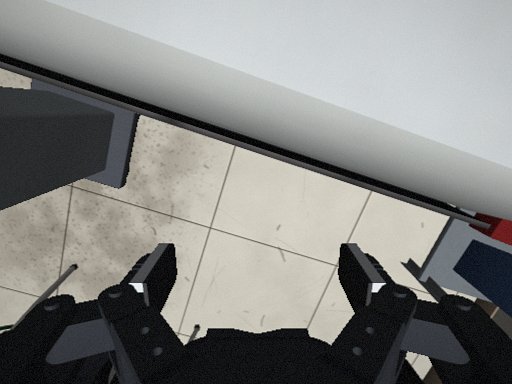

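Call:
{"name": "send_rows", "arguments": {
  "series": [
    {"dx": -1.4, "dy": -4.5, "hand": 0},
    {"dx": -2.7, "dy": -9, "hand": 0},
    {"dx": -1.2, "dy": -13.4, "hand": 0},
    {"dx": 0.2, "dy": -17.9, "hand": 0},
    {"dx": 1.7, "dy": -22.3, "hand": 0},
    {"dx": 5.9, "dy": -23.8, "hand": 0},
    {"dx": 10.1, "dy": -25.3, "hand": 0},
    {"dx": 14.3, "dy": -26.8, "hand": 0},
    {"dx": 18.5, "dy": -28.3, "hand": 0},
    {"dx": 18.5, "dy": -28.3, "hand": 0}
  ]
}}

```text
invalid input at $.series[0]: expected keys ax, ay, az, dx, dy, dz, hand
```

Call:
{"name": "send_rows", "arguments": {
  "series": [
    {"ax": 0, "ay": 0, "az": 0, "dx": -1.4, "dy": -4.5, "dz": 0, "hand": 0},
    {"ax": 0, "ay": 0, "az": 0, "dx": -2.7, "dy": -9, "dz": 0, "hand": 0},
    {"ax": 0, "ay": 0, "az": 0, "dx": -1.2, "dy": -13.4, "dz": 0, "hand": 0},
    {"ax": 0, "ay": 0, "az": 0, "dx": 0.2, "dy": -17.9, "dz": 0, "hand": 0},
    {"ax": 0, "ay": 0, "az": 0, "dx": 1.7, "dy": -22.3, "dz": 0, "hand": 0},
    {"ax": 0, "ay": 0, "az": 0, "dx": 5.9, "dy": -23.8, "dz": 0, "hand": 0},
    {"ax": 0, "ay": 0, "az": 0, "dx": 10.1, "dy": -25.3, "dz": 0, "hand": 0},
    {"ax": 0, "ay": 0, "az": 0, "dx": 14.3, "dy": -26.8, "dz": 0, "hand": 0},
    {"ax": 0, "ay": 0, "az": 0, "dx": 18.5, "dy": -28.3, "dz": 0, "hand": 0},
    {"ax": 0, "ay": 0, "az": 0, "dx": 18.5, "dy": -28.3, "dz": 0, "hand": 0}
  ]
}}

```text
clock: 1.15
eef_pos: [295.7, -286.6, 231.5]
tool_rot: [-3.141, -0.003, 0.329]
force: [-0.1, 0.9, 0.5]
width: 85.5
gripper_force: 0.0
```

```bash
python3 -c "
from cell import *;s=read_state();print(s['clock'],s['qpos'],s['eef_pos'],s['tool_rot'],s['force'],s['torque'])"
```

```text
1.15 [ 0.72935156  0.2934028  -0.03231922  2.13871259  0.01015826  0.70819723
 -0.55066131] [ 295.69252376 -286.61716852  231.48251508] [-3.14141952e+00 -3.09349332e-03  3.29426262e-01] [-0.11723455  0.87442363  0.45873026] [-0.01695401  0.02694794 -0.02138691]
```

Call:
{"name": "send_rows", "arguments": {
  "series": [
    {"ax": 0, "ay": 0, "az": 0.01, "dx": 3.3, "dy": -2.8, "dz": 0, "hand": 0},
    {"ax": 0, "ay": 0, "az": 0.02, "dx": 6.5, "dy": -5.5, "dz": 0, "hand": 0},
    {"ax": 0, "ay": 0, "az": 0.03, "dx": 9.8, "dy": -8.3, "dz": 0, "hand": 0},
    {"ax": 0, "ay": 0, "az": 0.04, "dx": 13, "dy": -11.1, "dz": 0, "hand": 0},
    {"ax": 0, "ay": 0, "az": 0.05, "dx": 16.3, "dy": -13.9, "dz": 0, "hand": 0},
    {"ax": 0, "ay": 0, "az": 0.06, "dx": 19.5, "dy": -16.6, "dz": 0, "hand": 0},
    {"ax": 0, "ay": 0, "az": 0.07, "dx": 22.8, "dy": -19.4, "dz": 0, "hand": 0},
    {"ax": 0, "ay": 0, "az": 0.08, "dx": 26, "dy": -22.2, "dz": 0, "hand": 0},
    {"ax": 0, "ay": 0, "az": 0.09, "dx": 29.3, "dy": -25, "dz": 0, "hand": 0},
    {"ax": 0, "ay": 0, "az": 0.09, "dx": 29.3, "dy": -25, "dz": 0, "hand": 0}
  ]
}}

```text
clock: 2.15
eef_pos: [493.5, 44.6, 231.3]
tool_rot: [-3.139, -0.004, 0.237]
force: [-0.9, -1.1, 0.2]
width: 85.4
gripper_force: 0.0
```

```bash
python3 - <<'E'
from cell import *
import cv2,pickle
d=get_image("wrist");pickle.dump(d,open("w1.pkl","wb"));s=read_state();print(s['clock'],s['qpos'],s['eef_pos'],s['tool_rot'],s['force'],s['torque'])
cv2.imwrite("pics/w1.png",cv2.resize(d["pixels"][:,:,::-1],(768,576)))
E
```

```text
2.2 [-0.06174776  0.40756745 -0.10796745  1.94317359  0.0586114   0.79327458
 -1.53908991] [491.60141305  41.1747083  231.00428869] [-3.14066788e+00 -6.25625248e-04  2.33755114e-01] [ 0.49037853 -0.99426856 -0.37732096] [-0.03682201  0.01471005  0.01825793]
```

View pics/w1.png

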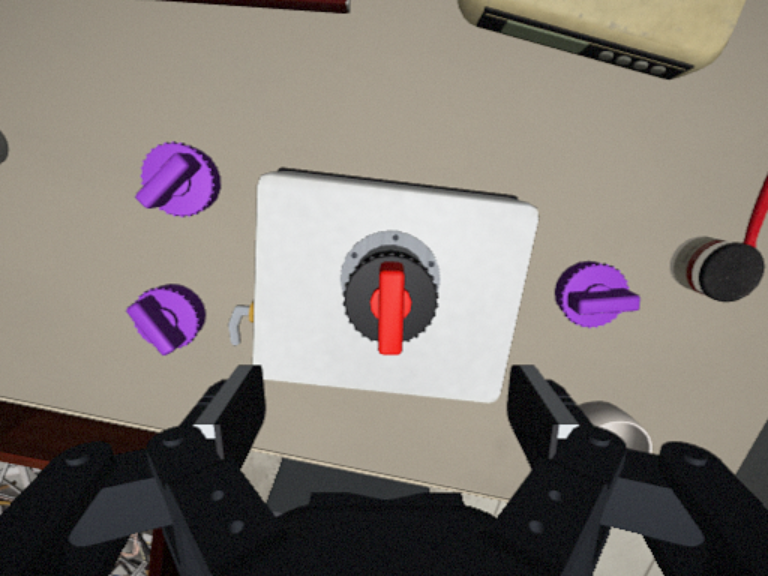

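```bash
python3 - <<'E'
from fit import *
d=pickle.load(open("w1.pkl","rb"));R=np.array(d["R"]);c=-R.T@d["t"]
q=[]
for p in((381,264),(402,264),(379,354),(403,354)):
    r=R.T@np.linalg.inv(d["mtx"])@[p[0]/1.5,p[1]/1.5,1];q.append(c+r*(159.5-c[2])/r[2])
q=np.array(q).round(1);print(q,q.mean(0));v=q[:2].mean(0)-q[2:].mean(0);print(np.arctan2(v[1],v[0]),np.linalg.norm(v),c)
E
```

```text
[[517.4  54.  159.5]
 [520.   43.2 159.5]
 [466.7  43.1 159.5]
 [469.9  30.  159.5]] [493.5    42.575 159.5  ]
0.23468181197929314 51.82048340183647 [565.5964096   62.2925119  373.62894246]
```

Call:
{"name": "send_rows", "arguments": {
  "series": [
    {"ax": 0, "ay": 0, "az": 0, "dx": 0.13, "dy": -0.03, "dz": 3, "hand": 0},
    {"ax": 0, "ay": 0, "az": 0, "dx": 0.13, "dy": -0.03, "dz": 6, "hand": 0},
    {"ax": 0, "ay": 0, "az": 0, "dx": 0.13, "dy": -0.03, "dz": 8.3, "hand": 0},
    {"ax": 0, "ay": 0, "az": 0, "dx": 0.13, "dy": -0.03, "dz": 9.2, "hand": 0},
    {"ax": 0, "ay": 0, "az": 0, "dx": 0.13, "dy": -0.03, "dz": 9.2, "hand": 0},
    {"ax": 0, "ay": 0, "az": 0, "dx": 0.13, "dy": -0.03, "dz": 9.2, "hand": 0}
  ]
}}

```text
clock: 2.8
eef_pos: [492.3, 38.6, 140.1]
tool_rot: [3.141, -0.001, 0.228]
force: [-0.2, -0.1, 0.0]
width: 85.1
gripper_force: 0.0
```

```bash
cat > st.py <<'E'
from cell import *
s=read_state()
print(s['clock'],'q',s['qpos'].round(2),'p',s['eef_pos'].round(1),'r',s['tool_rot'].round(3),'F',s['force'].round(2),'T',s['torque'].round(3),s['width'],s['gripper_force'])
E
python3 st.py
```

```text
2.8 q [-0.07  0.55 -0.09  2.04  0.09  0.56 -1.57] p [492.3  38.6 140.1] r [ 3.141e+00 -1.000e-03  2.280e-01] F [-0.21 -0.09  0.04] T [-0.022  0.014  0.016] 85.06560253096717 0.0
```

Call:
{"name": "send_rows", "arguments": {
  "series": [
    {"ax": 0, "ay": 0, "az": 0, "dx": 0.13, "dy": -0.24, "dz": 0.1, "hand": 0},
    {"ax": 0, "ay": 0, "az": 0, "dx": 0.13, "dy": -0.24, "dz": 0.1, "hand": 0.5},
    {"ax": 0, "ay": 0, "az": 0, "dx": 0.13, "dy": -0.24, "dz": 0.1, "hand": 0.7},
    {"ax": 0, "ay": 0, "az": 0, "dx": 0.13, "dy": -0.24, "dz": 0.1, "hand": 0.75},
    {"ax": 0, "ay": 0, "az": 0, "dx": 0.13, "dy": -0.24, "dz": 0.1, "hand": 0.75},
    {"ax": 0, "ay": 0, "az": 0, "dx": 0.13, "dy": -0.24, "dz": 0.1, "hand": 0.75}
  ]
}}

```text
clock: 3.4
eef_pos: [492.6, 41.9, 138.4]
tool_rot: [3.142, -0.0, 0.229]
force: [-0.4, -0.3, -0.7]
width: 21.2
gripper_force: 0.0
```

```bash
python3 - <<'E'
import st
from cell import *
import cv2
d=get_image("wrist");e=get_image("side")
a=cv2.resize(d["pixels"][100:384,100:412,::-1],(440,400));b=cv2.resize(e["pixels"][140:240,205:295,::-1],(360,400))
cv2.imwrite("pics/g1.png",cv2.hconcat([a,b]))
E
```

```text
3.4 q [-0.08  0.55 -0.09  2.03  0.09  0.56 -1.57] p [492.6  41.9 138.4] r [ 3.142 -0.     0.229] F [-0.39 -0.31 -0.73] T [ 0.008  0.026 -0.022] 21.18373325386531 0.0
```

View pics/g1.png

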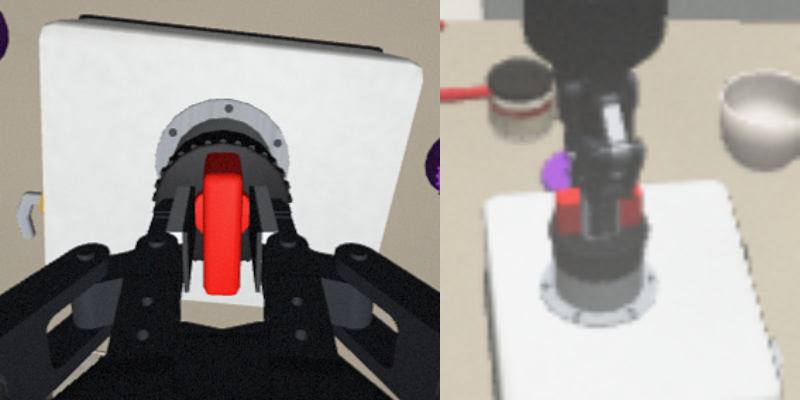

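The wrist crop shows the bar centred between the pads, with about equal gaps left and right. The side crop shows the fingers at the bar's middle. Closing.

Call:
{"name": "send_rows", "arguments": {
  "series": [
    {"ax": 0, "ay": 0, "az": 0, "dx": 0, "dy": 0, "dz": 0, "hand": 0.9},
    {"ax": 0, "ay": 0, "az": 0, "dx": 0, "dy": 0, "dz": 0, "hand": 0.9},
    {"ax": 0, "ay": 0, "az": 0, "dx": 0, "dy": 0, "dz": 0, "hand": 0.9},
    {"ax": 0, "ay": 0, "az": 0, "dx": 0, "dy": 0, "dz": 0, "hand": 0.9}
  ]
}}

```text
clock: 3.9
eef_pos: [492.6, 41.9, 138.4]
tool_rot: [-3.142, -0.0, 0.229]
force: [-0.7, -0.0, 2.5]
width: 12.8
gripper_force: 59.9
```

```bash
python3 st.py
```

```text
3.9 q [-0.08  0.55 -0.09  2.03  0.09  0.56 -1.57] p [492.6  41.9 138.4] r [-3.142 -0.     0.229] F [-0.71 -0.02  2.47] T [0.018 0.126 0.041] 12.799406121228545 59.900978207588196
```

Call:
{"name": "send_rows", "arguments": {
  "series": [
    {"ax": 0, "ay": 0, "az": -0.04, "dx": 0, "dy": 0, "dz": 0.1, "hand": 0.9},
    {"ax": 0, "ay": 0, "az": -0.08, "dx": 0, "dy": 0, "dz": 0.1, "hand": 0.9},
    {"ax": 0, "ay": 0, "az": -0.12, "dx": 0, "dy": 0, "dz": 0.1, "hand": 0.9},
    {"ax": 0, "ay": 0, "az": -0.12, "dx": 0, "dy": 0, "dz": 0.1, "hand": 0.9}
  ]
}}

```text
clock: 4.3
eef_pos: [493.3, 42.1, 138.2]
tool_rot: [3.141, -0.002, 0.35]
force: [-0.5, 0.4, 9.8]
width: 12.7
gripper_force: 61.0
```

```bash
python3 st.py
```

```text
4.3 q [-0.06  0.55 -0.12  2.03  0.12  0.56 -1.49] p [493.3  42.1 138.2] r [ 3.141e+00 -2.000e-03  3.500e-01] F [-0.54  0.4   9.85] T [0.072 0.315 0.049] 12.661785341382476 60.956043004989624
```

Call:
{"name": "send_rows", "arguments": {
  "series": [
    {"ax": 0, "ay": 0, "az": -0.05, "dx": 0, "dy": 0, "dz": 0, "hand": 0.9},
    {"ax": 0, "ay": 0, "az": -0.1, "dx": 0, "dy": 0, "dz": 0, "hand": 0.9},
    {"ax": 0, "ay": 0, "az": -0.15, "dx": 0, "dy": 0, "dz": 0, "hand": 0.9},
    {"ax": 0, "ay": 0, "az": -0.15, "dx": 0, "dy": 0, "dz": 0, "hand": 0.9}
  ]
}}

```text
clock: 4.7
eef_pos: [493.6, 42.1, 138.2]
tool_rot: [3.141, -0.002, 0.501]
force: [-0.2, -0.7, 8.3]
width: 12.7
gripper_force: 60.8
```

```bash
python3 st.py
```

```text
4.7 q [-0.03  0.55 -0.17  2.03  0.16  0.56 -1.38] p [493.6  42.1 138.2] r [ 3.141e+00 -2.000e-03  5.010e-01] F [-0.23 -0.74  8.27] T [0.016 0.149 0.082] 12.701149381456077 60.83652377128601
```

Call:
{"name": "send_rows", "arguments": {
  "series": [
    {"ax": 0, "ay": 0, "az": -0.05, "dx": 0, "dy": 0, "dz": 0, "hand": 0.9},
    {"ax": 0, "ay": 0, "az": -0.1, "dx": 0, "dy": 0, "dz": 0, "hand": 0.9},
    {"ax": 0, "ay": 0, "az": -0.15, "dx": 0, "dy": 0, "dz": 0, "hand": 0.9},
    {"ax": 0, "ay": 0, "az": -0.15, "dx": 0, "dy": 0, "dz": 0, "hand": 0.9}
  ]
}}

```text
clock: 5.1
eef_pos: [493.8, 42.1, 137.9]
tool_rot: [3.141, -0.002, 0.649]
force: [1.3, 0.5, 5.4]
width: 13.1
gripper_force: 60.4
```

```bash
python3 st.py
```

```text
5.1 q [ 0.    0.56 -0.21  2.03  0.21  0.57 -1.27] p [493.8  42.1 137.9] r [ 3.141e+00 -2.000e-03  6.490e-01] F [1.27 0.54 5.41] T [ 0.136 -0.21   0.079] 13.0828123360159 60.36436915397644
```

Call:
{"name": "send_rows", "arguments": {
  "series": [
    {"ax": 0, "ay": 0, "az": 0, "dx": 0, "dy": 0, "dz": 0.1, "hand": 0.9},
    {"ax": 0, "ay": 0, "az": 0, "dx": 0, "dy": 0, "dz": 0.1, "hand": 0.9}
  ]
}}

```text
clock: 5.3
eef_pos: [493.7, 42.1, 137.4]
tool_rot: [3.14, -0.002, 0.648]
force: [0.6, -0.0, 11.9]
width: 12.6
gripper_force: 61.4
```

```bash
python3 st.py
```

```text
5.3 q [ 0.    0.56 -0.21  2.03  0.21  0.57 -1.27] p [493.7  42.1 137.4] r [ 3.14e+00 -2.00e-03  6.48e-01] F [ 0.62 -0.03 11.9 ] T [0.069 0.176 0.039] 12.606949499134833 61.4457643032074
```

Not dropped yet; continue backward.

Call:
{"name": "send_rows", "arguments": {
  "series": [
    {"ax": 0, "ay": 0, "az": -0.05, "dx": 0, "dy": 0, "dz": 0, "hand": 0.9},
    {"ax": 0, "ay": 0, "az": -0.1, "dx": 0, "dy": 0, "dz": 0, "hand": 0.9},
    {"ax": 0, "ay": 0, "az": -0.15, "dx": 0, "dy": 0, "dz": 0, "hand": 0.9},
    {"ax": 0, "ay": 0, "az": -0.15, "dx": 0, "dy": 0, "dz": 0, "hand": 0.9}
  ]
}}

```text
clock: 5.7
eef_pos: [491.7, 41.9, 135.8]
tool_rot: [-3.14, 0.001, 0.798]
force: [-0.1, 0.1, -1.2]
width: 12.7
gripper_force: 59.5
```

```bash
python3 st.py
```

```text
5.7 q [ 0.03  0.56 -0.25  2.03  0.25  0.57 -1.16] p [491.7  41.9 135.8] r [-3.14e+00  1.00e-03  7.98e-01] F [-0.06  0.12 -1.2 ] T [ 0.133 -0.014 -0.059] 12.659579268924963 59.4568794965744
```

The press force vanished, so the thread has clicked. Follow it down.

Call:
{"name": "send_rows", "arguments": {
  "series": [
    {"ax": 0, "ay": 0, "az": 0, "dx": 0, "dy": 0, "dz": 0.2, "hand": 0.9},
    {"ax": 0, "ay": 0, "az": 0, "dx": 0, "dy": 0, "dz": 0.4, "hand": 0.9},
    {"ax": 0, "ay": 0, "az": 0, "dx": 0, "dy": 0, "dz": 0.5, "hand": 0.9},
    {"ax": 0, "ay": 0, "az": 0, "dx": 0, "dy": 0, "dz": 0.5, "hand": 0.9}
  ]
}}

```text
clock: 6.1
eef_pos: [492.3, 41.7, 131.0]
tool_rot: [-3.141, 0.001, 0.798]
force: [0.1, 0.3, -1.3]
width: 12.7
gripper_force: 59.4
```

```bash
python3 st.py
```

```text
6.1 q [ 0.03  0.57 -0.25  2.04  0.25  0.56 -1.17] p [492.3  41.7 131. ] r [-3.141e+00  1.000e-03  7.980e-01] F [ 0.15  0.32 -1.3 ] T [-0.011  0.017 -0.036] 12.713028359457777 59.43518042564392
```

Call:
{"name": "send_rows", "arguments": {
  "series": [
    {"ax": 0, "ay": 0, "az": 0, "dx": 0, "dy": 0, "dz": 0.1, "hand": 0.9},
    {"ax": 0, "ay": 0, "az": 0, "dx": 0, "dy": 0, "dz": 0.2, "hand": 0.9},
    {"ax": 0, "ay": 0, "az": 0, "dx": 0, "dy": 0, "dz": 0.2, "hand": 0.9}
  ]
}}

```text
clock: 6.4
eef_pos: [492.6, 41.9, 129.5]
tool_rot: [3.141, -0.0, 0.799]
force: [-0.4, -0.1, -0.1]
width: 12.8
gripper_force: 59.9
```

```bash
python3 st.py
```

```text
6.4 q [ 0.03  0.57 -0.25  2.04  0.25  0.56 -1.17] p [492.6  41.9 129.5] r [ 3.141 -0.     0.799] F [-0.38 -0.07 -0.09] T [-0.024  0.136 -0.01 ] 12.77788708516219 59.91991460323334
```

Call:
{"name": "send_rows", "arguments": {
  "series": [
    {"ax": 0, "ay": 0, "az": 0, "dx": 0, "dy": 0, "dz": 0.08, "hand": 0.9},
    {"ax": 0, "ay": 0, "az": 0, "dx": 0, "dy": 0, "dz": 0.08, "hand": 0.9}
  ]
}}

```text
clock: 6.6
eef_pos: [492.7, 41.9, 129.3]
tool_rot: [3.141, -0.0, 0.799]
force: [-1.3, -0.7, 7.9]
width: 12.6
gripper_force: 60.8
```

```bash
python3 st.py
```

```text
6.6 q [ 0.03  0.57 -0.25  2.04  0.25  0.56 -1.17] p [492.7  41.9 129.3] r [ 3.141 -0.     0.799] F [-1.25 -0.72  7.9 ] T [-0.1    0.402 -0.028] 12.588180479212996 60.795568227767944
```

Call:
{"name": "send_rows", "arguments": {
  "series": [
    {"ax": 0, "ay": 0, "az": 0.06, "dx": 0, "dy": 0, "dz": 0.02, "hand": 0.9},
    {"ax": 0, "ay": 0, "az": 0.12, "dx": 0, "dy": 0, "dz": 0.05, "hand": 0.9},
    {"ax": 0, "ay": 0, "az": 0.18, "dx": 0, "dy": 0, "dz": 0.08, "hand": 0.9},
    {"ax": 0, "ay": 0, "az": 0.24, "dx": 0, "dy": 0, "dz": 0.11, "hand": 0.9},
    {"ax": 0, "ay": 0, "az": 0.24, "dx": 0, "dy": 0, "dz": 0.11, "hand": 0.9}
  ]
}}

```text
clock: 7.1
eef_pos: [493.7, 42.5, 128.6]
tool_rot: [3.141, -0.003, 0.557]
force: [-0.3, 0.5, 8.9]
width: 13.0
gripper_force: 60.9
```

```bash
python3 st.py
```

```text
7.1 q [-0.02  0.57 -0.18  2.04  0.18  0.54 -1.34] p [493.7  42.5 128.6] r [ 3.141e+00 -3.000e-03  5.570e-01] F [-0.28  0.51  8.94] T [ 0.124  0.247 -0.09 ] 13.022083517927978 60.93287229537964
```

Call:
{"name": "send_rows", "arguments": {
  "series": [
    {"ax": 0, "ay": 0, "az": 0.06, "dx": 0, "dy": 0, "dz": 0.02, "hand": 0.9},
    {"ax": 0, "ay": 0, "az": 0.12, "dx": 0, "dy": 0, "dz": 0.05, "hand": 0.9},
    {"ax": 0, "ay": 0, "az": 0.18, "dx": 0, "dy": 0, "dz": 0.08, "hand": 0.9},
    {"ax": 0, "ay": 0, "az": 0.24, "dx": 0, "dy": 0, "dz": 0.1, "hand": 0.9},
    {"ax": 0, "ay": 0, "az": 0.3, "dx": 0, "dy": 0, "dz": 0.12, "hand": 0.9},
    {"ax": 0, "ay": 0, "az": 0.3, "dx": 0, "dy": 0, "dz": 0.12, "hand": 0.9}
  ]
}}

```text
clock: 7.7
eef_pos: [493.8, 42.4, 127.4]
tool_rot: [3.141, -0.003, 0.257]
force: [0.1, 0.5, 8.2]
width: 12.8
gripper_force: 60.8
```

```bash
python3 st.py
```

```text
7.7 q [-0.08  0.57 -0.09  2.04  0.1   0.53 -1.55] p [493.8  42.4 127.4] r [ 3.141e+00 -3.000e-03  2.570e-01] F [0.13 0.5  8.17] T [ 0.053  0.134 -0.081] 12.813949401716583 60.823795795440674
```

Call:
{"name": "send_rows", "arguments": {
  "series": [
    {"ax": 0, "ay": 0, "az": 0.06, "dx": 0, "dy": 0, "dz": 0.02, "hand": 0.9},
    {"ax": 0, "ay": 0, "az": 0.12, "dx": 0, "dy": 0, "dz": 0.05, "hand": 0.9},
    {"ax": 0, "ay": 0, "az": 0.18, "dx": 0, "dy": 0, "dz": 0.08, "hand": 0.9},
    {"ax": 0, "ay": 0, "az": 0.24, "dx": 0, "dy": 0, "dz": 0.1, "hand": 0.9},
    {"ax": 0, "ay": 0, "az": 0.3, "dx": 0, "dy": 0, "dz": 0.13, "hand": 0.9},
    {"ax": 0, "ay": 0, "az": 0.3, "dx": 0, "dy": 0, "dz": 0.13, "hand": 0.9}
  ]
}}

```text
clock: 8.3
eef_pos: [493.5, 42.2, 126.0]
tool_rot: [-3.141, -0.002, -0.042]
force: [-0.7, 0.2, 8.3]
width: 12.6
gripper_force: 60.8
```

```bash
python3 st.py
```

```text
8.3 q [-0.14  0.57 -0.    2.05  0.01  0.52 -1.76] p [493.5  42.2 126. ] r [-3.141e+00 -2.000e-03 -4.200e-02] F [-0.67  0.24  8.27] T [-0.095  0.188 -0.059] 12.598639684841642 60.84185242652893
```

Call:
{"name": "send_rows", "arguments": {
  "series": [
    {"ax": 0, "ay": 0, "az": 0.06, "dx": 0, "dy": 0, "dz": 0.02, "hand": 0.9},
    {"ax": 0, "ay": 0, "az": 0.12, "dx": 0, "dy": 0, "dz": 0.05, "hand": 0.9},
    {"ax": 0, "ay": 0, "az": 0.18, "dx": 0, "dy": 0, "dz": 0.08, "hand": 0.9},
    {"ax": 0, "ay": 0, "az": 0.22, "dx": 0, "dy": 0, "dz": 0.1, "hand": 0.9},
    {"ax": 0, "ay": 0, "az": 0.22, "dx": 0, "dy": 0, "dz": 0.1, "hand": 0.9}
  ]
}}

```text
clock: 8.8
eef_pos: [493.3, 42.1, 125.0]
tool_rot: [-3.141, -0.002, -0.262]
force: [-1.9, 0.5, 8.3]
width: 12.9
gripper_force: 61.0
```

```bash
python3 st.py
```

```text
8.8 q [-0.18  0.57  0.06  2.05 -0.06  0.52 -1.91] p [493.3  42.1 125. ] r [-3.141e+00 -2.000e-03 -2.620e-01] F [-1.92  0.47  8.35] T [-0.102  0.349 -0.058] 12.85314419879382 60.9612250328064
```

Now small steps, feeling for the stop.

Call:
{"name": "send_rows", "arguments": {
  "series": [
    {"ax": 0, "ay": 0, "az": 0.04, "dx": 0, "dy": 0, "dz": 0.02, "hand": 0.9},
    {"ax": 0, "ay": 0, "az": 0.08, "dx": 0, "dy": 0, "dz": 0.03, "hand": 0.9},
    {"ax": 0, "ay": 0, "az": 0.08, "dx": 0, "dy": 0, "dz": 0.03, "hand": 0.9}
  ]
}}

```text
clock: 9.1
eef_pos: [493.2, 41.5, 124.7]
tool_rot: [-3.141, -0.002, -0.342]
force: [-1.4, -2.0, 8.5]
width: 12.6
gripper_force: 60.9
```

```bash
python3 st.py
```

```text
9.1 q [-0.2   0.58  0.08  2.05 -0.09  0.52 -1.97] p [493.2  41.5 124.7] r [-3.141e+00 -2.000e-03 -3.420e-01] F [-1.42 -2.05  8.47] T [-0.398  0.299  0.034] 12.555263001988054 60.90227723121643
```

Call:
{"name": "send_rows", "arguments": {
  "series": [
    {"ax": 0, "ay": 0, "az": 0.03, "dx": 0, "dy": 0, "dz": 0.01, "hand": 0.9},
    {"ax": 0, "ay": 0, "az": 0.06, "dx": 0, "dy": 0, "dz": 0.02, "hand": 0.9},
    {"ax": 0, "ay": 0, "az": 0.06, "dx": 0, "dy": 0, "dz": 0.02, "hand": 0.9}
  ]
}}

```text
clock: 9.4
eef_pos: [493.1, 41.1, 124.5]
tool_rot: [3.141, -0.002, -0.401]
force: [-1.8, -1.2, 9.2]
width: 12.6
gripper_force: 61.1
```

```bash
python3 st.py
```

```text
9.4 q [-0.21  0.58  0.1   2.05 -0.11  0.52 -2.01] p [493.1  41.1 124.5] r [ 3.141e+00 -2.000e-03 -4.010e-01] F [-1.83 -1.25  9.25] T [-0.617  0.435  0.286] 12.61788116139497 61.103307008743286
```

Torque jumped to 0.29 N m and z is 4.8 mm below the click position, so the cap is at its stop. Relax, release and lift.

Call:
{"name": "send_rows", "arguments": {
  "series": [
    {"ax": 0, "ay": 0, "az": -0.03, "dx": 0, "dy": 0, "dz": -0.08, "hand": 0.9},
    {"ax": 0, "ay": 0, "az": -0.03, "dx": 0, "dy": 0, "dz": -0.08, "hand": 0.9},
    {"ax": 0, "ay": 0, "az": -0.03, "dx": 0, "dy": 0, "dz": -0.08, "hand": 0.3},
    {"ax": 0, "ay": 0, "az": -0.03, "dx": 0, "dy": 0, "dz": -0.08, "hand": 0},
    {"ax": 0, "ay": 0, "az": -0.03, "dx": 0, "dy": 0, "dz": -0.08, "hand": 0},
    {"ax": 0, "ay": 0, "az": -0.03, "dx": 0, "dy": 0, "dz": -0.08, "hand": 0},
    {"ax": 0, "ay": 0, "az": -0.03, "dx": 0, "dy": 0, "dz": -0.08, "hand": 0}
  ]
}}

```text
clock: 10.1
eef_pos: [492.6, 42.1, 124.1]
tool_rot: [-3.141, 0.0, -0.371]
force: [0.8, -1.0, -1.2]
width: 83.2
gripper_force: 0.0
```

```bash
python3 st.py
```

```text
10.1 q [-0.2   0.58  0.09  2.05 -0.1   0.52 -1.99] p [492.6  42.1 124.1] r [-3.141  0.    -0.371] F [ 0.82 -0.99 -1.22] T [ 0.031 -0.056 -0.034] 83.2283953166152 0.0
```

Call:
{"name": "send_rows", "arguments": {
  "series": [
    {"ax": 0, "ay": 0, "az": 0, "dx": 0, "dy": 0, "dz": -2, "hand": 0},
    {"ax": 0, "ay": 0, "az": 0, "dx": 0, "dy": 0, "dz": -5, "hand": 0},
    {"ax": 0, "ay": 0, "az": 0, "dx": 0, "dy": 0, "dz": -9, "hand": 0},
    {"ax": 0, "ay": 0, "az": 0, "dx": 0, "dy": 0, "dz": -12, "hand": 0},
    {"ax": 0, "ay": 0, "az": 0, "dx": 0, "dy": 0, "dz": -12, "hand": 0},
    {"ax": 0, "ay": 0, "az": 0, "dx": 0, "dy": 0, "dz": -12, "hand": 0}
  ]
}}

```text
clock: 10.7
eef_pos: [492.6, 42.1, 244.6]
tool_rot: [-3.141, -0.001, -0.371]
force: [-0.0, -0.3, -0.4]
width: 85.3
gripper_force: 0.0
```

```bash
python3 - <<'E'
import st
from cell import *
import cv2
d=get_image("wrist");e=get_image("side")
a=cv2.resize(d["pixels"][100:300,140:380,::-1],(440,400));b=cv2.resize(e["pixels"][160:230,210:280,::-1],(360,400))
cv2.imwrite("pics/end.png",cv2.hconcat([a,b]))
E
```

```text
10.7 q [-0.23  0.39  0.12  1.93 -0.07  0.82 -2.01] p [492.6  42.1 244.6] r [-3.141e+00 -1.000e-03 -3.710e-01] F [-0.01 -0.33 -0.42] T [-0.056  0.015 -0.03 ] 85.32628266217272 0.0
```

View pics/end.png

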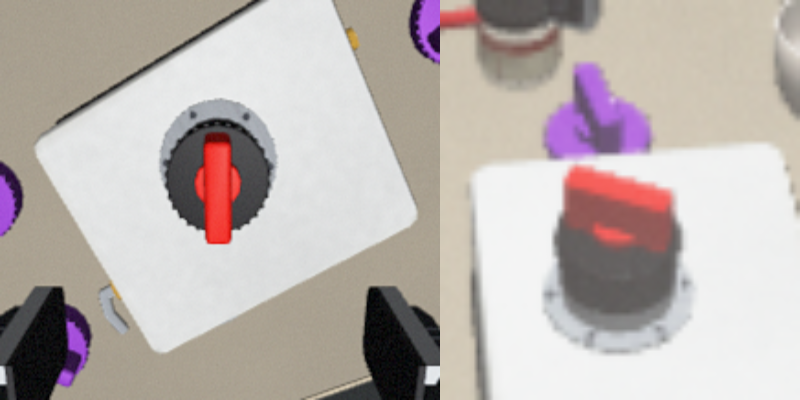

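The cap sits level and low on the neck: bar at (217,188) in the wrist crop, flange close to the neck rim in the side crop. The gripper is clear of it.

```bash
python3 -c "
from cell import *
print(finish_job())"
```

```text
the job is handed in; nothing more can be done
None
```

The job is handed in: the cap clicked about 0.5 rad backward, then screwed about 1.2 rad forward to its stop (felt as 0.29 N m, roughly 1.6 mm above the rim), and was released at 10 s, with neither bystander touched; no verdict came back.

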